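# Zero and set a bench router, then clip its guard in

## Robot

A 6-joint arm with a two-finger parallel gripper is mounted at the origin on the work surface. World frame = base frame: x ahead of the robot, y to its left, z up, the work surface at z = 0. Lengths are in mm, angles in rad, forces in N, time in s.
With the tool pointing down it reaches from about 275 to 1000 mm from the base axis. Payload 8.4 kg.
Tool frame: the origin (TCP) lies at the very end of the fingers, on their centre line; the grasp point (between the pads) lies 19 mm behind it; x points along the fingers, y is the direction in which the jaws open and shut, and the axes are right-handed (so a half turn about x gives the same grasp; the last joint's range is limited). The gripper opens to 85 mm and grips with 20 to 120 N. Pads are 22 mm wide; open, the fingers measure 114 mm over their backs; the gripper's body (76 mm by 85 mm) begins 54 mm behind the grasp point. The pads swing forward as they close: fully open they stand 13 mm farther back than shut.
Start: joints at [1.252, 0.353, 1.633, -0, 1.155, -0.002], TCP at [194.703, 593.901, 231.281] pointing down, gripper open.
Joint ranges: [-2.63, 2.63], [-0.92, 2.1], [0.06, 2.66], [-1.3, 4.44], [0, 2.69], [-3.02, 3.02]. Speed limits (rad/s): [2.22, 2.22, 2.79, 3.14, 3.14, 3.14].

## Interface

Orientations are given as [roll, pitch, yaw] about the fixed x, y, z axes, in that order (R = Rz(yaw) Ry(pitch) Rx(roll)).
In Python, from rig import r, grab_frame, camera_params, sign_off gives the robot as it stands.
- The arm moves only by the tool drive_tool, never from a script. Its argument "rows" is one flat list of numbers, 7 for each row, row after row: the shift along the tool's x, y, z in mm, then the turn, a rotation vector about the tool's x, y, z in degrees, then the opening in per cent of the stroke, from 0 (shut) to 100 (fully open). In form: [x, y, z, rx, ry, rz, fingers, x, y, z, rx, ry, rz, fingers, ...]. A call has 1 to 10 rows; each row is the pose to reach, as a shift and turn from the pose measured when the call began, along the tool's axes at that moment; what a row does not reach only later rows make up. A row lasts 1/8 s, in which the tool goes at most 62.5 mm and 10.7 degrees, less where a joint would pass 70% of its speed; a pose out of reach is approached as far as the arm can. A call with a gripper value outside its range is refused whole. The fingers move at their own pace and stop on an object; "newtons" is the grip in N (left out, the last holds). Time passes only in rows, so rows that repeat a pose let the fingers close. It gives the time, the measured TCP pose, the force and the opening at its end, in the units of the state.
- r.sense(): the state, without advancing time (a new reading comes with each control period).
- grab_frame(name): name is "scene" or "top" or "wrist"; returns the picture (400x640x3 uint8, red, green, blue); there is no depth.
- camera_params(name): a dict with "vertical_fov" (degrees; the focal length in pixels is half the picture's height over the tangent of half this angle, whatever the lens; pixels are square), "cx", "cy" (the principal point, pixels), "pose" (4x4, takes a point from camera to world coordinates); the wrist camera has in their place "tool_from_camera" (4x4, takes a point from camera to tool coordinates, whose origin is the TCP and whose axes are the tool frame's). Camera axes: x right, y down, z forward; pixel columns grow to the right and rows downward; lengths in mm; the calibration is good to about 2 mm. A picture is of the moment at which its call begins: read the wrist's pose just before it. camera_params takes no time and is no camera call.
- sign_off(): hands the job in, once; it reports no verdict.
The state is a dict: "clock": time; "qpos": joint angles; "qvel": joint speeds; "joint_efforts": joint torques, N m; "eef_pos": TCP position; "tcp_rot": TCP orientation; "contact_force": force on the tool from outside, world axes, zero at the start; "wrist_torque": the same for the moment, N m; "opening": opening from 0.0 (shut) to 1.0 (fully open).
Only numpy, scipy, OpenCV 4.12 (cv2) and the standard library are available. Lean on these libraries where they do the work, as an engineer would, in place of code of your own. Each camera call takes 0.05 s, during which the arm holds its last target.

## Task

Set up the bench router: turn the black depth dial clockwise all the way to its stop, then turn it back exactly four clicks and leave it there. After that, pick up the red guard and press it straight down into the open throat of the router plate until both sprung tabs snap under the plate and its flange lies flat on it, then let go. Leave the other things on the bench and on the plate where they are.

Things in the scene. Friction and masses are not known exactly. Their poses are not given: they have to be found in the camera images.
- router: Bench router, fixed: plywood box 260 (x) x 340 (y) mm with a 6 mm aluminium plate on top, upper face at z 60 mm. Origin under its centre on the bench, z up. Dial axis at (0, -85) mm, throat centre at (0, 80) mm. A steel pawl housing 26 x 20 x 12 mm high stands on the plate at (0, -140). Lines on the plate round the dial: long red at the stop, a short black one per click.
- dial_grip (a point): Point on the dial's axis, 38 mm above the plate, turning with the dial. Black dial: toothed rim 62 mm across, up to 17 mm above the plate; on it an upright bar grip 64 mm long, 16 mm thick, from 17 to 51 mm above the plate. x runs along the bar to the end with the white pointer mark, z up.
- dial (a joint): Dial angle (rad): 0 at its clockwise stop (seen from above; pointer end along the router's +x, at the red line), growing anticlockwise to 3.14. A sprung pawl clicks every 20 degrees (0.349), the stop being click 0, so four clicks back is 1.396; let go, the dial settles into the nearest click. Needs 0.1 to 0.2 N m. Starts between 1.0 and 2.7.
- throat (a point): Centre of the throat opening, level with the plate's upper face (60 mm above the bench); axes as the router's. The opening is 90 mm (x) x 60 mm (y), square edged, in the 6 mm plate.
- guard: Loose red guard, about 125 g, standing on the bench, the same either way round. Origin under its centre, z up, x along it. Upwards: skirts 83 x 55 mm outside (tapered foot), 0 to 24 mm; flange 110 x 80 mm, 24 to 28 mm; grip block 72 (x) x 30 (y) mm with yellow band, 28 to 72 mm. A black sprung tab hangs at each x end. Home: flange on the plate, origin 36 mm above the bench.
- guard_seat (a point): Centre of the underside of the guard's flange, 24 mm above the guard's origin, axes as the guard's; meets the throat point when the guard is home.
- tab_a (a joint): Inward travel (m, 0 to 0.008) of the sprung tab at the guard's -x end. At 0 it is fully out: its barb reaches 49 mm from the guard's middle, 4 mm past the throat's edge. Barb's flat top 7.5 mm below the flange, ramp from 9 down to 23 mm below. The press needed for both rises to about 15 N over some 10 mm, then spring out under the plate.
- tab_b (a joint): The same for the tab at the guard's +x end.
- tape: Bystander: orange tape measure, 75 x 45 x 66 mm; origin under its centre.
- spanner: Bystander: steel spanner, 150 mm, lying on the router plate behind dial and throat.
- cup: Bystander: yellow plastic cup, 72 mm across, 110 mm tall.
- strip_a: Bystander: pale wood strip, 300 x 40 x 22 mm.
- strip_b: Bystander: dark wood strip, 300 x 40 x 22 mm.
- driver: Bystander: screwdriver, 200 mm long, lying on the bench.
- glue: Bystander: yellow glue bottle, 60 mm across, 170 mm tall.
Things that resemble listed ones, but are neither listed nor needed, are in the scene too. Of the things like the guard, leave any that is blue or green; of the rest the larger one is meant.

How it is judged:
By the outcome, as a careful person would: the job done as asked, in the order asked, and still so for the second after the job is handed in, with the robot touching nothing.
It also fails if it takes over 61 s, if anything falls off the work surface, if the arm or the gripper's body presses on something with over 40 N, if the wrist force passes 120 N, or if a joint passes its speed limit or range.

## Working session

There is one attempt and no reset: what is moved stays moved. The work goes in short steps, Python scripts to look and compute and a tool call to move; the robot and the scene stay as the last step left them, time stands still between calls to the robot, and variables do not carry over. Pictures are saved under pics/ and viewed, and the job is handed in when it is done.

Besides the shell and the picture viewer there is one more tool, called after "Emit:" as name(argument=value, ...) on one line, values as JSON. drive_tool: Moves the arm, as the interface text tells. Its arguments: {"type":"object","properties":{"rows":{"type":"array","items":{"type":"number"}},"newtons":{"type":"number"}},"required":["rows"]}

```bash
ls; mkdir -p pics; python3 - <<'E'
from rig import r, grab_frame, camera_params
import cv2, numpy as np
np.set_printoptions(suppress=True,precision=3)
print(r.sense())
for n in ["scene","top","wrist"]:
    print(n,camera_params(n))
    im=grab_frame(n); cv2.imwrite(f"pics/{n}0.png",im[:,:,::-1])
E
```

```text
pics
{'clock': 0.0, 'qpos': array([ 1.252,  0.354,  1.634, -0.   ,  1.155, -0.002]), 'qvel': array([ 0.001,  0.   ,  0.001,  0.   , -0.002, -0.   ]), 'joint_efforts': array([  0.002, -60.524, -34.207,   0.   ,   0.009,   0.   ]), 'eef_pos': array([194.583, 593.468, 230.585]), 'tcp_rot': array([-1.566,  1.569, -1.882]), 'contact_force': array([ 0.65 , -0.805,  1.023]), 'wrist_torque': array([ 0.038, -0.019, -0.009]), 'opening': 1.0005353408687292}
scene {'vertical_fov': 51.111317971112825, 'cx': 316.04814692247015, 'cy': 199.55776936589695, 'pose': array([[  -0.896,    0.371,   -0.243,  743.253],
       [   0.444,    0.757,   -0.48 ,  588.891],
       [   0.006,   -0.538,   -0.843, 1094.821],
       [   0.   ,    0.   ,    0.   ,    1.   ]])}
top {'vertical_fov': 43.74327862771658, 'cx': 311.28919770962676, 'cy': 204.59696472923693, 'pose': array([[   0.018,   -0.986,    0.164,  225.556],
       [  -1.   ,   -0.019,   -0.006,   38.174],
       [   0.009,   -0.164,   -0.986, 1598.609],
       [   0.   ,    0.   ,    0.   ,    1.   ]])}
wrist {'vertical_fov': 58.40862332611577, 'cx': 314.7596782001794, 'cy': 205.18815452957708, 'tool_from_camera': array([[  -0.001,   -0.284,    0.959, -142.51 ],
       [   1.   ,    0.   ,    0.001,    1.441],
       [  -0.   ,    0.959,    0.284,  -73.168],
       [   0.   ,    0.   ,    0.   ,    1.   ]])}
```

View pics/scene0.png

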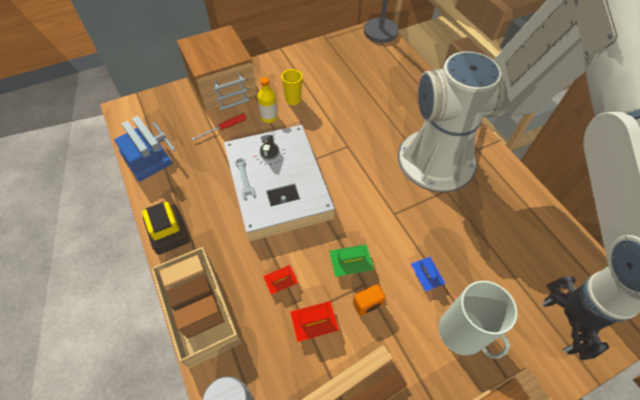

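View pics/top0.png

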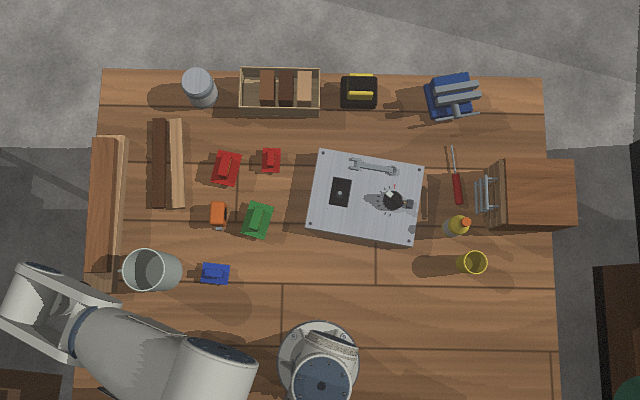

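View pics/wrist0.png

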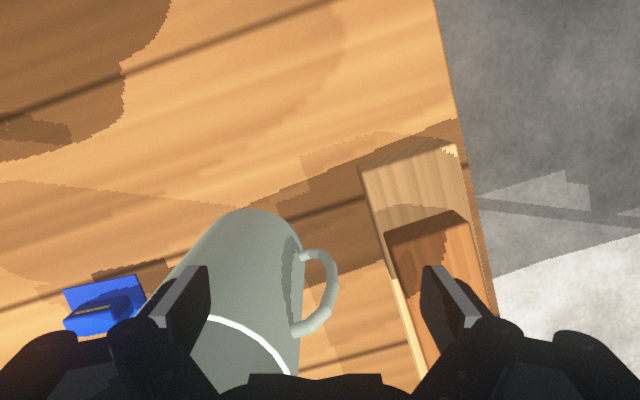

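The top view shows the plate (corners about 320,150 to 410,246), the dial at (393,200), the throat at (340,192), the larger red guard at (227,168) and a smaller red one at (271,160). I'll enlarge these areas.

```bash
python3 - <<'E'
import cv2
a=cv2.imread("pics/top0.png")
cv2.imwrite("pics/c1.png",cv2.resize(a[140:255,300:430],None,fx=5,fy=5,interpolation=cv2.INTER_CUBIC))
cv2.imwrite("pics/c2.png",cv2.resize(a[140:250,190:290],None,fx=5,fy=5,interpolation=cv2.INTER_CUBIC))
b=cv2.imread("pics/scene0.png")
cv2.imwrite("pics/c3.png",cv2.resize(b[115:245,215:345],None,fx=4.5,fy=4.5,interpolation=cv2.INTER_CUBIC))
E
```

```text
(no output)
```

View pics/c1.png

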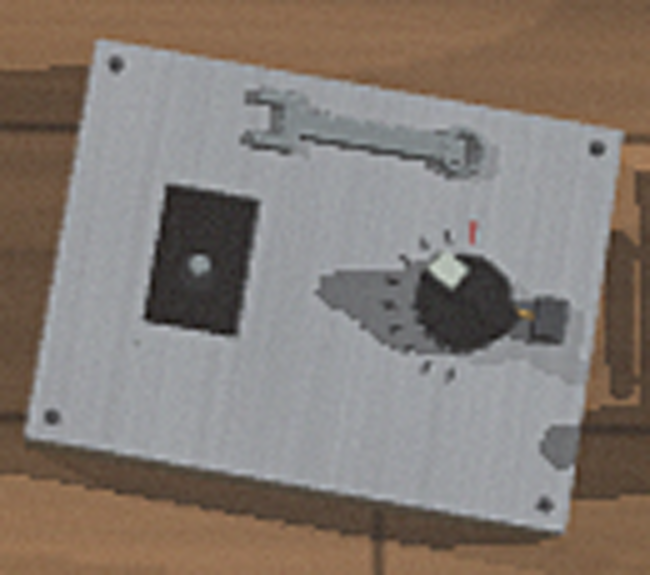

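View pics/c2.png

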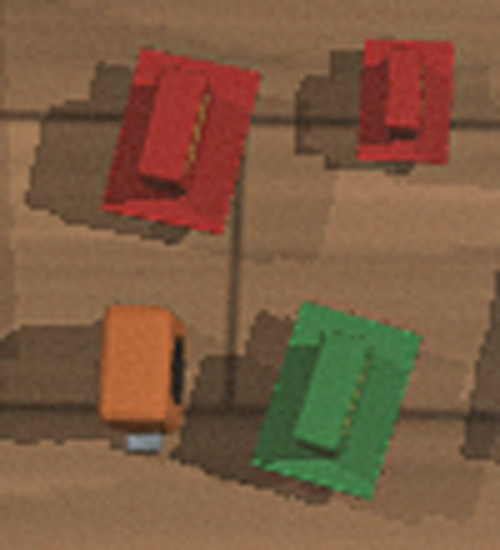

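View pics/c3.png

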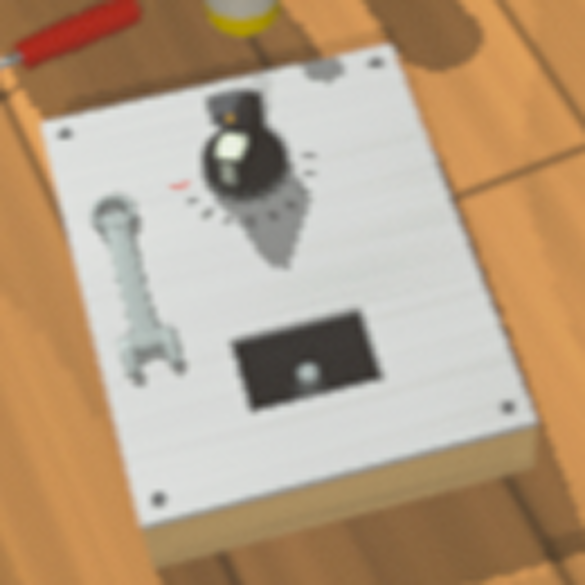

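```bash
cat > h.py <<'E'
import numpy as np, cv2
from rig import camera_params
np.set_printoptions(suppress=True,precision=2)
def ray(name,uv,z,pose=None):
    p=camera_params(name); T=np.array(p["pose"]) if pose is None else pose
    f=200/np.tan(np.radians(p["vertical_fov"]/2))
    uv=np.atleast_2d(uv).astype(float)
    d=np.c_[(uv[:,0]-p["cx"])/f,(uv[:,1]-p["cy"])/f,np.ones(len(uv))]@T[:3,:3].T
    o=T[:3,3]; return o+d*((z-o[2])/d[:,2])[:,None]
def crop(uv,s,off): return (np.atleast_2d(uv)+.5)/s-.5+np.array(off)
def proj(name,P,pose=None):
    p=camera_params(name); T=np.array(p["pose"]) if pose is None else pose
    f=200/np.tan(np.radians(p["vertical_fov"]/2)); q=(np.atleast_2d(P)-T[:3,3])@T[:3,:3]
    return np.c_[q[:,0]/q[:,2]*f+p["cx"],q[:,1]/q[:,2]*f+p["cy"]]
from scipy.spatial.transform import Rotation as Ro
def wpose(st):
    T=np.eye(4);T[:3,:3]=Ro.from_euler("xyz",st["tcp_rot"]).as_matrix();T[:3,3]=st["eef_pos"]
    return T@np.array(camera_params("wrist")["tool_from_camera"])
def fit(P,M):  # planar rigid fit M->P : centre, yaw
    P=np.array(P)[:,:2];M=np.array(M,float)
    a=P-P.mean(0);b=M-M.mean(0)
    th=np.arctan2((b[:,0]*a[:,1]-b[:,1]*a[:,0]).sum(),(a*b).sum())
    c,s=np.cos(th),np.sin(th);R=np.array([[c,-s],[s,c]]);t=P.mean(0)-R@M.mean(0)
    return t,th,np.linalg.norm(M@R.T+t-P,axis=1)
E
python3 - <<'E'
from h import *
pl=ray("top",crop([(97,40),(623,132),(565,533),(28,438)],5,(300,140)),60)
print(pl)
# top: image right = -y, image up=+x
M=[(130,170),(130,-170),(-130,-170),(-130,170)]
t,th,e=fit(pl,M);print("router",t,th,e)
R=np.array([[np.cos(th),-np.sin(th)],[np.sin(th),np.cos(th)]])
tc=ray("top",crop([(167,185),(261,200),(238,335),(145,318)],5,(300,140)),60)
print("throat",fit(tc,[(45,30),(45,-30),(-45,-30),(-45,30)]),"pred",t+R@[0,80])
pm=ray("top",crop([(447,268)],5,(300,140)),111)[0,:2]
d=t+R@[0,-85];print("dial",d,"pm",(pm-d)@R)
pm=ray("top",crop([(472,233)],5,(300,140)),60)[0,:2];print("redline",(pm-d)@R)
g=ray("top",crop([(143,50),(262,72),(221,235),(104,210)],5,(190,140)),28)
print("guard",fit(g,[(55,40),(55,-40),(-55,-40),(-55,40)]))
# scene
s=4.5;off=(215,115)
pl=ray("scene",crop([(42,122),(390,43),(537,424),(140,525)],s,off),60)
print(pl); print("router scene",fit(pl,[(130,-170),(-130,-170),(-130,170),(130,170)]))
pm=ray("scene",crop([(231,146)],s,off),111)[0,:2];print("pm",(pm-d)@R)
E
```

```text
[[ 666.06    7.78   60.  ]
 [ 612.37 -327.44   60.  ]
 [ 356.75 -286.49   60.  ]
 [ 409.68   46.8    60.  ]]
router [ 511.22 -139.84] -0.1569690655101013 [0.14 0.93 1.07 1.62]
throat (array([524.9 , -60.93]), np.float64(-0.15458031205024003), array([1.78, 1.06, 1.21, 1.75])) pred [523.72 -60.82]
dial [ 497.93 -223.79] pm [11.56 19.49]
redline [47.58  0.53]
guard (array([601.57, 306.16]), np.float64(-0.18839585603208128), array([1.29, 0.66, 1.58, 1.25]))
[[ 613.29 -327.73   60.  ]
 [ 357.86 -287.07   60.  ]
 [ 412.98   51.44   60.  ]
 [ 668.56    7.77   60.  ]]
router scene (array([ 513.17, -138.9 ]), np.float64(-0.16276673217641383), array([0.61, 1.58, 1.61, 0.45]))
pm [11.89 19.07]
```

```bash
python3 - <<'E'
from h import *
from rig import r
s=r.sense(); R=Ro.from_euler("xyz",s["tcp_rot"]).as_matrix(); print(R)
phi=np.degrees(np.arctan2(R[1,1],R[0,1])); print("tool y az",phi)
for nm,t,z in [("dial",(499,-223.5),0),("guard",(601.6,306.2),0),("throat",(525,-60.5),0)]: print(nm,np.degrees(np.arctan2(t[1],t[0])))
# shift in tool axes
d=np.array([499,-223.5,180])-s["eef_pos"]; print("shift",R.T@d)
print("glue",ray("top",[(460,225)],170), "cup",ray("top",[(475,262)],110),"mug",ray("top",[(150,270)],130))
E
```

```text
[[-0.    0.31  0.95]
 [-0.    0.95 -0.31]
 [-1.   -0.   -0.  ]]
tool y az 71.8493366513374
dial -24.127406733143527
guard 26.97500470766287
throat -6.573659830088359
shift [  51.44 -681.52  543.8 ]
glue [[ 411.28 -401.69  170.  ]] cup [[ 308.8  -461.49  110.  ]] mug [[267.32 496.43 130.  ]]
```

Emit:
drive_tool(rows=[0,-47.7,38,7.7,0,0,60,0,-95.4,76,15.4,0,0,60,0,-143,114,23.1,0,0,60,0,-191,152,30.8,0,0,60,0,-238,190,38.5,0,0,60,0,-286,228,46.2,0,0,60,0,-334,266,53.9,0,0,60,0,-382,305,61.6,0,0,60,0,-429,343,69.3,0,0,60,0,-477,381,77,0,0,60], newtons=60)

```text
clock: 1.4
eef_pos: [408.4, 19.6, 231.5]
tcp_rot: [0.677, 1.57, -0.989]
contact_force: [0.8, 0.5, -0.2]
opening: 0.599
```

```bash
cat >> h.py <<'E'
def rel(s,pos,az):
    R=Ro.from_euler("xyz",s["tcp_rot"]).as_matrix()
    a=np.radians(az); y=np.array([np.cos(a),np.sin(a),0]);x=np.array([0,0,-1.]);G=np.c_[x,y,np.cross(x,y)]
    return R.T@(np.array(pos)-s["eef_pos"]), np.degrees(Ro.from_matrix(R.T@G).as_rotvec()), np.degrees(np.arctan2(R[1,1],R[0,1]))
E
python3 - <<'E'
from h import *
from rig import r
print(rel(r.sense(),(499,-223.5,200),-39))
E
```

```text
(array([ 31.72, 113.07, 233.49]), array([33.59,  0.03, -0.05]), np.float64(-5.411879146515277))
```

Emit:
drive_tool(rows=[0,25,52,7.5,0,0,60,5,50,104,15,0,0,60,15,75,156,22.5,0,0,60,25,100,208,30,0,0,60,31.7,113,233.5,33.6,0,0,60,31.7,113,233.5,33.6,0,0,60])

```text
clock: 2.15
eef_pos: [498.9, -225.1, 199.1]
tcp_rot: [-0.155, 1.57, -2.409]
contact_force: [0.0, 0.7, 0.4]
opening: 0.599
```

```bash
python3 - <<'E'
from h import *
from rig import r, grab_frame
s=r.sense(); im=grab_frame("wrist"); print(s["clock"],s["eef_pos"],s["tcp_rot"],s["qpos"]); cv2.imwrite("pics/w1.png",im[:,:,::-1])
T=wpose(s); np.save("T1.npy",T)
print(proj("wrist",[(499,-223.5,111)],T))
E
```

```text
2.15 [ 498.94 -225.08  199.07] [-0.16  1.57 -2.41] [-0.43  0.27  1.83 -0.    1.04  0.26]
[[315.39 210.6 ]]
```

View pics/w1.png

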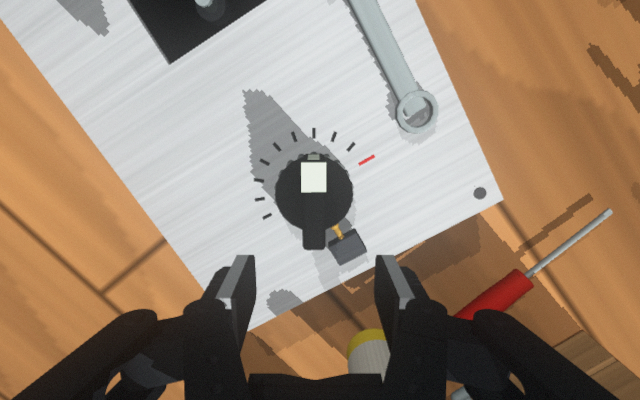

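The wrist view shows the bar grip upright in the image from (314,160) to (314,248). Its white pointer mark at (314,177) points at the third black line, so the dial is at click 3, about 60°.

```bash
python3 - <<'E'
from h import *
from rig import r
T=np.load("T1.npy")
im=cv2.imread("pics/w1.png"); cv2.imwrite("pics/w1c.png",cv2.resize(im[120:280,240:400],None,fx=4,fy=4,interpolation=cv2.INTER_CUBIC))
p=ray("wrist",[(313.5,161),(314,249)],111,T); print(p, p.mean(0),np.linalg.norm(p[0]-p[1]))
E
```

```text
[[ 519.29 -196.6   111.  ]
 [ 480.56 -244.65  111.  ]] [ 499.93 -220.62  111.  ] 61.71840419625337
```

View pics/w1c.png

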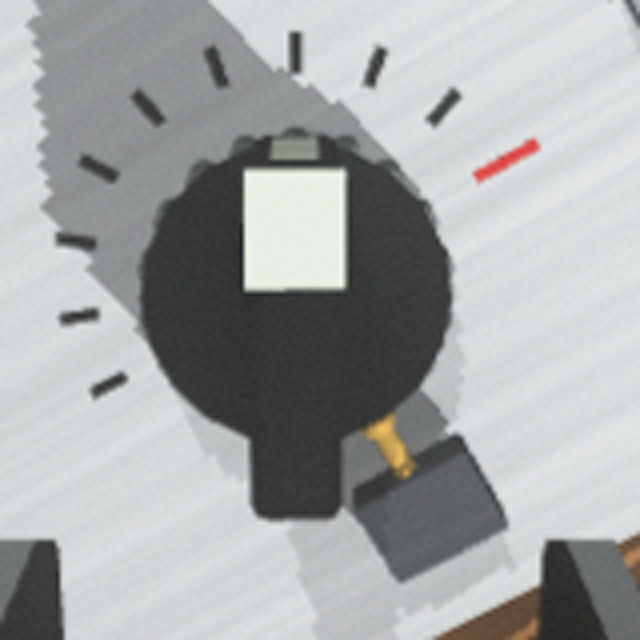

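Emit:
drive_tool(rows=[40,-1,-2,0,0,0,60,80,-1,-2,0,0,0,60,105,-1,-2,0,0,0,60,114,-1,-2,0,0,0,60,114,-1,-2,0,0,0,0,114,-1,-2,0,0,0,0,114,-1,-2,0,0,0,0,114,-1,-2,0,0,0,0,114,-1,-2,0,0,0,0], newtons=50)

```text
clock: 3.32
eef_pos: [500.1, -222.1, 86.7]
tcp_rot: [1.777, 1.569, -0.475]
contact_force: [0.8, 0.3, 8.2]
opening: 0.173
```

```bash
python3 - <<'E'
from h import *
from rig import r
s=r.sense();print(s, rel(s,s["eef_pos"],-39))
E
```

```text
{'clock': 3.325, 'qpos': array([-0.42,  0.42,  1.92, -0.  ,  0.81,  0.26]), 'qvel': array([ 0., -0.,  0., -0., -0., -0.]), 'joint_efforts': array([ -0.58, -52.13, -22.67,  -0.28,   0.05,   0.01]), 'eef_pos': array([ 500.06, -222.06,   86.74]), 'tcp_rot': array([ 1.78,  1.57, -0.48]), 'contact_force': array([0.76, 0.3 , 8.21]), 'wrist_torque': array([ 0.22, -0.01, -0.01]), 'opening': 0.17286728485902242} (array([0., 0., 0.]), array([-0.07, -0.02, -0.11]), np.float64(-39.06584124083943))
```

Emit:
drive_tool(rows=[-1.5,0,0,7,0,0,0,-1.5,0,0,14,0,0,0,-1.5,0,0,21,0,0,0,-1.5,0,0,28,0,0,0,-1.5,0,0,35,0,0,0,-1.5,0,0,42,0,0,0,-1.5,0,0,49,0,0,0,-1.5,0,0,54,0,0,0,-1.5,0,0,54,0,0,0])

```text
clock: 4.45
eef_pos: [500.3, -222.6, 87.0]
tcp_rot: [2.618, 1.568, -0.579]
contact_force: [6.7, -5.9, -21.7]
opening: 0.176
```

```bash
python3 - <<'E'
from h import *
from rig import r,grab_frame
s=r.sense();print(s["contact_force"],s["wrist_torque"],s["eef_pos"],s["opening"], rel(s,s["eef_pos"],-99))
im=grab_frame("wrist"); cv2.imwrite("pics/w2.png",im[:,:,::-1])
E
```

```text
[  6.69  -5.92 -21.73] [-0.8  -1.19 -0.2 ] [ 500.29 -222.55   86.99] 0.17584479504216077 (array([0., 0., 0.]), array([ 5.85, -0.15, -0.08]), np.float64(-93.15332609684435))
```

View pics/w2.png

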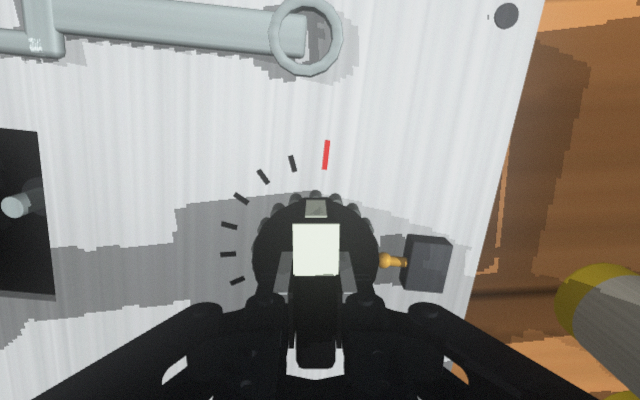

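Emit:
drive_tool(rows=[1,0,0,3,0,0,0,1,0,0,6,0,0,0,1,0,0,9,0,0,0,1,0,0,9,0,0,0])

```text
clock: 5.0
eef_pos: [500.5, -222.8, 86.8]
tcp_rot: [2.603, 1.567, -0.747]
contact_force: [-1.5, -0.5, 5.9]
opening: 0.176
```

```bash
python3 - <<'E'
from h import *
from rig import r,grab_frame
s=r.sense();print(s["contact_force"],s["wrist_torque"],s["eef_pos"],s["opening"], rel(s,s["eef_pos"],-99))
im=grab_frame("wrist"); cv2.imwrite("pics/w3.png",im[:,:,::-1])
E
```

```text
[-1.47 -0.53  5.92] [0.13 0.22 1.7 ] [ 500.55 -222.83   86.82] 0.1762637123752454 (array([0., 0., 0.]), array([-2.92, -0.19, -0.12]), np.float64(-101.91827370705494))
```

View pics/w3.png

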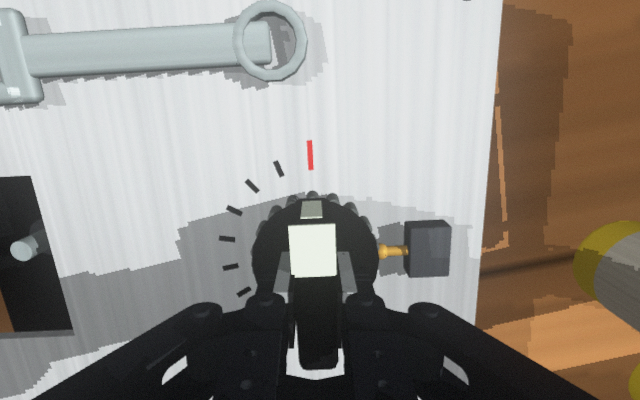

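The pointer is on the red line and torque has risen to 1.7 N m, so the dial is at its stop. Next I turn it back 80°.

Emit:
drive_tool(rows=[0,0,0,-9,0,0,0,0,0,0,-18,0,0,0,0,0,0,-27,0,0,0,0,0,0,-36,0,0,0,0,0,0,-45,0,0,0,0,0,0,-54,0,0,0,0,0,0,-63,0,0,0,0,0,0,-72,0,0,0,0,0,0,-79,0,0,0,0,0,0,-81.5,0,0,0])

```text
clock: 6.3
eef_pos: [499.9, -222.0, 86.8]
tcp_rot: [1.32, 1.569, -0.604]
contact_force: [-0.4, 4.0, 2.7]
opening: 0.174
```

Emit:
drive_tool(rows=[0,0,0,0,0,0,0,0,0,0,0,0,0,0])

```text
clock: 6.55
eef_pos: [499.9, -222.0, 86.8]
tcp_rot: [1.392, 1.569, -0.533]
contact_force: [0.1, 1.3, -0.8]
opening: 0.175
```

```bash
python3 - <<'E'
from h import *
from rig import r,grab_frame
s=r.sense();print(s["contact_force"],s["wrist_torque"],s["eef_pos"],s["opening"], rel(s,s["eef_pos"],-19))
im=grab_frame("wrist"); cv2.imwrite("pics/w4.png",im[:,:,::-1])
E
```

```text
[ 0.15  1.27 -0.8 ] [0.25 0.04 0.17] [ 499.87 -221.96   86.81] 0.17530559995447667 (array([0., 0., 0.]), array([-1.27,  0.02, -0.11]), np.float64(-20.270171232753196))
```

View pics/w4.png

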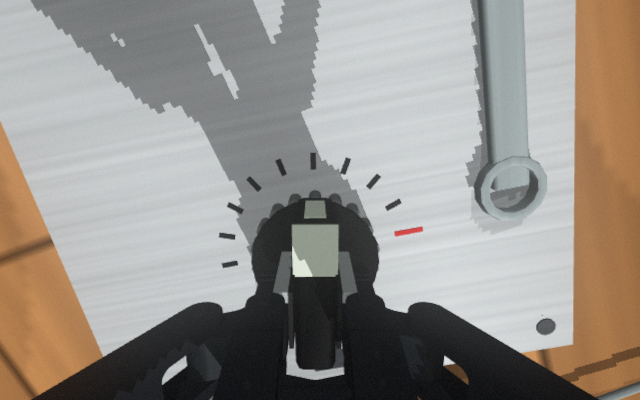

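The pointer at (315,208) lines up with the fourth black line at (313,160). I'll let go and rise.

Emit:
drive_tool(rows=[0,0,0,0,0,0,60,0,0,0,0,0,0,60,0,0,0,0,0,0,60,-30,0,0,0,0,0,60,-80,0,0,0,0,0,60,-115,0,0,0,0,0,60,-115,0,0,0,0,0,60])

```text
clock: 7.48
eef_pos: [501.4, -222.6, 204.9]
tcp_rot: [1.473, 1.563, -0.452]
contact_force: [0.6, -0.3, -0.1]
opening: 0.6
```

```bash
python3 - <<'E'
from h import *
from rig import r,grab_frame
s=r.sense();print(s["contact_force"],s["clock"],s["eef_pos"],s["opening"])
im=grab_frame("wrist"); cv2.imwrite("pics/w5.png",im[:,:,::-1])
np.save("T5.npy",wpose(s))
print(rel(s,(601.6,306.2,200),0),rel(s,(601.6,306.2,200),-9-100))
E
```

```text
[ 0.64 -0.25 -0.11] 7.475 [ 501.37 -222.65  204.85] 0.5996359505577429
(array([   3.77,  -89.28, -530.82]), array([-20.28,   0.12,  -0.42]), np.float64(-20.275409129024677)) (array([   3.77,  -89.28, -530.82]), array([88.72, -0.3 , -0.38]), np.float64(-20.275409129024677))
```

View pics/w5.png

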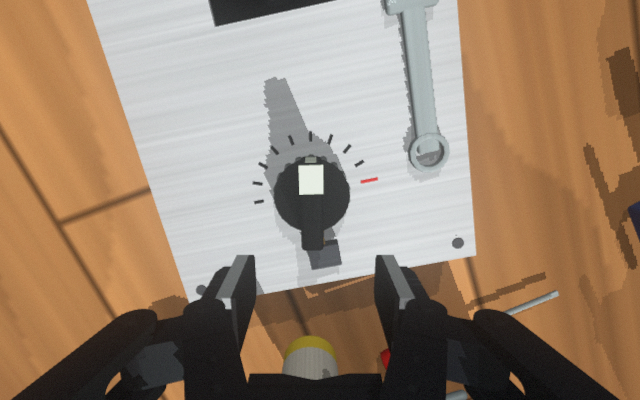

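The dial rests on the fourth line. Next is the guard.

Emit:
drive_tool(rows=[0,-9,-53,-10,0,0,100,0,-18,-106,-20,0,0,100,0,-27,-159,-30,0,0,100,0,-36,-212,-40,0,0,100,0,-45,-265,-50,0,0,100,0,-53,-318,-60,0,0,100,0,-62,-371,-70,0,0,100,0,-71,-424,-80,0,0,100,0,-80,-477,-90,0,0,100,0,-89,-531,-99.5,0,0,100])

```text
clock: 8.78
eef_pos: [600.2, 308.1, 200.3]
tcp_rot: [-0.883, 1.567, -1.065]
contact_force: [1.2, -1.0, 0.2]
opening: 0.994
```

Emit:
drive_tool(rows=[0,0,0,0,0,0,100])

```text
clock: 8.9
eef_pos: [599.7, 311.3, 198.2]
tcp_rot: [-1.28, 1.567, -1.457]
contact_force: [0.7, -0.2, 0.1]
opening: 0.999
```

```bash
python3 - <<'E'
from h import *
from rig import r,grab_frame
s=r.sense();print(s["contact_force"],s["clock"],s["eef_pos"],s["opening"])
im=grab_frame("wrist"); cv2.imwrite("pics/w6.png",im[:,:,::-1])
np.save("T6.npy",wpose(s))
print(rel(s,(601.6,306.2,120),79.2))
print(proj("wrist",[(601.6,306.2,72)],wpose(s)))
E
```

```text
[ 0.69 -0.16  0.11] 8.9 [599.67 311.28 198.21] 0.9985595919940214
(array([78.23, -4.4 ,  2.72]), array([0.62, 0.06, 0.19]), np.float64(79.8212403633369))
[[307.09 200.18]]
```

View pics/w6.png

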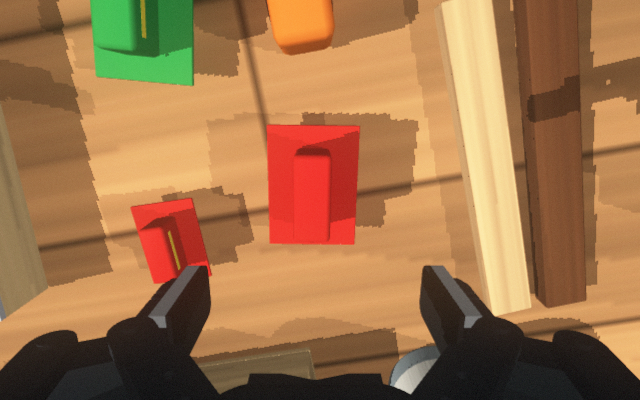

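The wrist view shows the larger red guard's flange from (268,125) to (357,244), with the block top centred near (312,195). I'll enlarge it.

```bash
python3 - <<'E'
from h import *
im=cv2.imread("pics/w6.png"); cv2.imwrite("pics/w6c.png",cv2.resize(im[115:255,245:385],None,fx=4,fy=4,interpolation=cv2.INTER_CUBIC))
E
```

```text
(no output)
```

View pics/w6c.png

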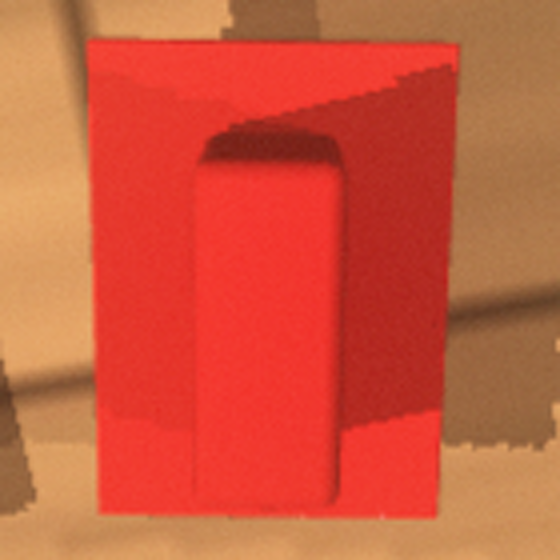

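```bash
python3 - <<'E'
from h import *
from rig import r
T=np.load("T6.npy"); off=(245,115)
f=ray("wrist",crop([(88,39),(460,45),(437,518),(99,513)],4,off),28,T)
# image up = guard -x (toward robot), image right = +toolY=+y
t,th,e=fit(f,[(-55,-40),(-55,40),(55,40),(55,-40)]);print(t,np.degrees(th),e)
b=ray("wrist",crop([(195,160),(343,160),(338,503),(194,503)],4,off),72,T)
t2,th2,e=fit(b,[(-36,-15),(-36,15),(36,15),(36,-15)]);print(t2,np.degrees(th2),e)
m=(t+t2)/2
s=r.sense(); print(rel(s,(*m,37),90+np.degrees(th)))
E
```

```text
[602.54 309.78] -10.992023619816267 [0.49 0.57 0.5  0.53]
[601.28 309.74] -10.68981030299122 [1.88 1.6  1.6  1.27]
(array([160.82,   1.79,   2.7 ]), array([0.66, 0.  , 0.29]), np.float64(79.66342160916756))
```

Emit:
drive_tool(rows=[40,1.8,2.7,0.7,0,0,70,90,1.8,2.7,0.7,0,0,70,130,1.8,2.7,0.7,0,0,70,150,1.8,2.7,0.7,0,0,70,161,1.8,2.7,0.7,0,0,70,161,1.8,2.7,0.7,0,0,70,161,1.8,2.7,0.7,0,0,10,161,1.8,2.7,0.7,0,0,10,161,1.8,2.7,0.7,0,0,10,161,1.8,2.7,0.7,0,0,10], newtons=80)

```text
clock: 10.2
eef_pos: [602.7, 310.2, 38.4]
tcp_rot: [-1.122, 1.567, -1.314]
contact_force: [-0.8, -0.2, 6.3]
opening: 0.342
```

Emit:
drive_tool(rows=[0,0,0,0,0,0,10,0,0,0,0,0,0,10])

```text
clock: 10.45
eef_pos: [602.8, 310.3, 38.7]
tcp_rot: [-1.02, 1.567, -1.213]
contact_force: [0.5, -1.1, -1.7]
opening: 0.342
```

```bash
python3 - <<'E'
from h import *
from rig import r,grab_frame
s=r.sense();print(s["contact_force"],s["clock"],s["eef_pos"],s["opening"],rel(s,(525,-60.5,150),81))
im=grab_frame("wrist"); cv2.imwrite("pics/w7.png",im[:,:,::-1])
E
```

```text
[ 0.53 -1.1  -1.72] 10.45 [602.81 310.28  38.71] 0.34152727499742486 (array([-109.97, -379.21,   -5.22]), array([-2.03,  0.12,  0.2 ]), np.float64(78.9735947458535))
```

View pics/w7.png

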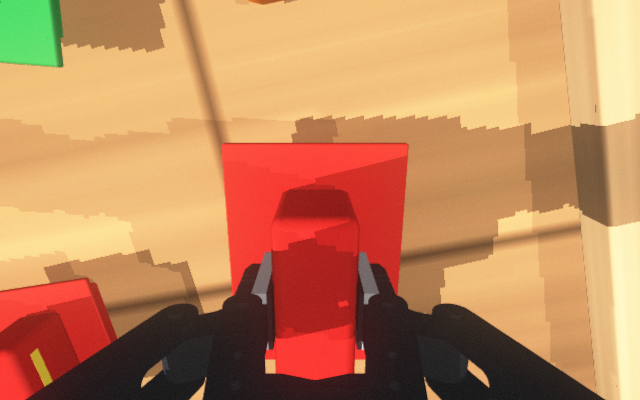

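The guard is gripped, with its flange edge at row 143, columns 223 to 408. From that edge I'll measure its offset in the grasp.

```bash
python3 - <<'E'
from h import *
from rig import r
s=r.sense();T=wpose(s);R=Ro.from_euler("xyz",s["tcp_rot"]).as_matrix()
p=ray("wrist",[(223,143),(315,143),(408,143)],28,T); print(p,(p-s["eef_pos"])@R)
E
```

```text
[[541.46 284.12  28.  ]
 [548.9  322.44  28.  ]
 [556.4  361.11  28.  ]] [[ 10.54 -37.28 -55.1 ]
 [ 10.4    1.76 -55.13]
 [ 10.25  41.15 -55.16]]
```

Emit:
drive_tool(rows=[-30,0,0,0,0,0,10,-80,0,0,0,0,0,10,-120,-10,0,0,0,0,10,-120,-62,0,0,0,0,10,-120,-115,0,0,0,0,10,-120,-168,0,0,0,0,10,-120,-220,0,0,0,0,10,-120,-272,-2,0,0,0,10,-120,-325,-4,-1,0,0,10,-120,-368,-5,-2,0,0,10])

```text
clock: 11.75
eef_pos: [526.4, -51.3, 159.9]
tcp_rot: [-1.175, 1.567, -1.332]
contact_force: [0.8, -0.1, -1.6]
opening: 0.341
```

Emit:
drive_tool(rows=[0,0,0,0,0,0,10,0,0,0,0,0,0,10])

```text
clock: 12.0
eef_pos: [526.5, -51.2, 159.9]
tcp_rot: [-1.138, 1.567, -1.297]
contact_force: [0.3, -1.0, -0.8]
opening: 0.344
```

```bash
python3 - <<'E'
from h import *
from rig import r,grab_frame
s=r.sense();print(s["contact_force"],s["clock"],s["eef_pos"],s["opening"],rel(s,(525,-60.5,120),81))
for n in ["wrist","scene","top"]:
  im=grab_frame(n); cv2.imwrite(f"pics/{n}8.png",im[:,:,::-1])
np.save("T8.npy",wpose(s))
E
```

```text
[ 0.33 -0.98 -0.84] 12.0 [526.47 -51.19 159.88] 0.34370183681371613 (array([39.91, -9.28, -0.05]), array([-0.08,  0.09,  0.2 ]), np.float64(80.91946827653238))
```

View pics/wrist8.png

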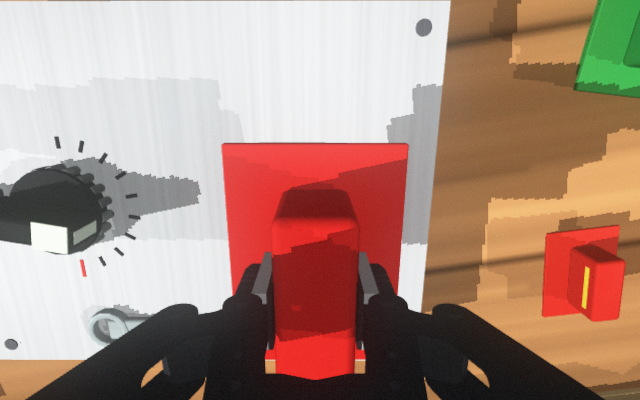

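View pics/scene8.png

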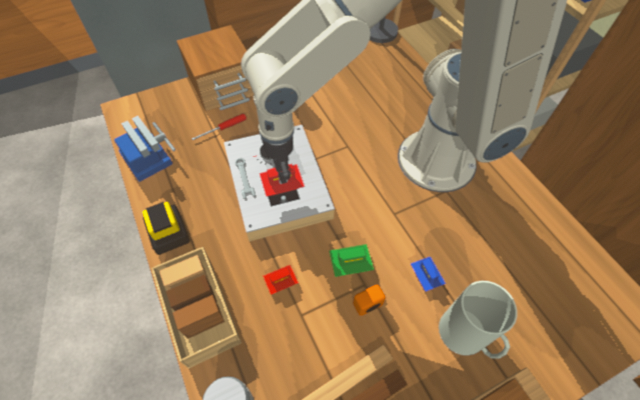

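Emit:
drive_tool(rows=[5,-9.3,30,0,0,0,10,15,-9.3,65,0,0,0,10,20,-9.3,75,0,0,0,10,20,-9.3,75,0,0,0,10,20,-9.3,75,0,0,0,10])

```text
clock: 12.78
eef_pos: [598.3, -70.7, 139.9]
tcp_rot: [-1.446, 1.567, -1.601]
contact_force: [-0.3, 0.6, -2.2]
opening: 0.34
```

```bash
python3 - <<'E'
from h import *
from rig import r,grab_frame
s=r.sense();print(s["contact_force"],s["clock"],s["eef_pos"],s["opening"],rel(s,(525,-60.5,120),81))
im=grab_frame("wrist"); cv2.imwrite(f"pics/w9.png",im[:,:,::-1])
np.save("T9.npy",wpose(s))
E
```

```text
[-0.28  0.61 -2.2 ] 12.775 [598.28 -70.74 139.94] 0.3403440198324527 (array([ 19.91,  -1.18, -73.99]), array([0.07, 0.03, 0.21]), np.float64(81.0730488483167))
```

View pics/w9.png

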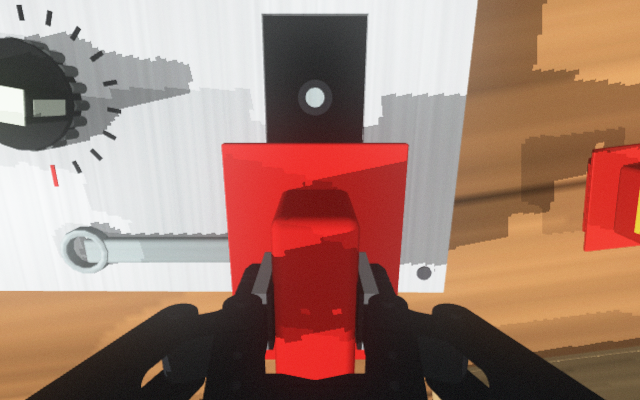

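The throat's near edge is at row 14, columns 262 to 368. Its sides reach the flange at about (267,140) and (363,140).

```bash
python3 - <<'E'
from h import *
im=cv2.imread("pics/w9.png"); cv2.imwrite("pics/w9c.png",cv2.resize(im[0:150,240:390],None,fx=4,fy=4,interpolation=cv2.INTER_CUBIC))
E
```

```text
(no output)
```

View pics/w9c.png

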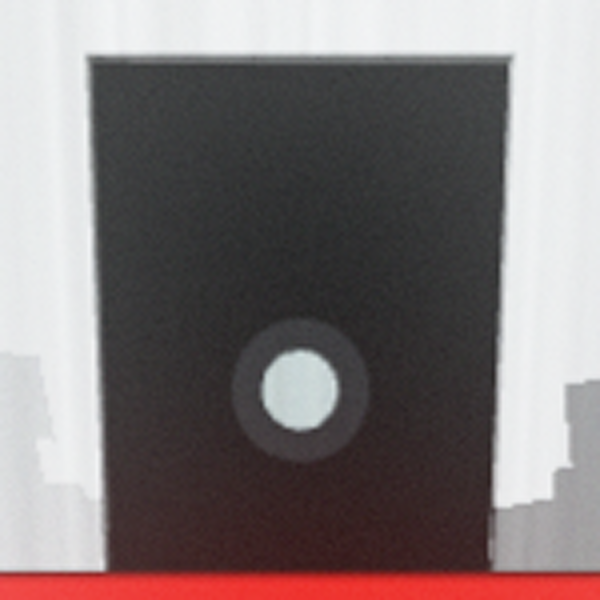

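```bash
python3 - <<'E'
from h import *
from rig import r
s=r.sense();T=np.load("T9.npy");R=Ro.from_euler("xyz",s["tcp_rot"]).as_matrix()
p=ray("wrist",crop([(88,55),(514,55),(106,570),(492,570)],4,(240,0)),60,T)
q=(p-s["eef_pos"])@R; print(p);print(q)
g=ray("wrist",[(222,143),(408,143)],s["eef_pos"][2]-10.5,T); print((g-s["eef_pos"])@R)
print((np.array([526,-60.5,60])-s["eef_pos"])@R)
E
```

```text
[[476.47 -80.29  60.  ]
 [485.73 -21.44  60.  ]
 [547.   -91.59  60.  ]
 [556.18 -32.84  60.  ]]
[[  80.16  -27.95 -119.06]
 [  79.94   31.63 -119.05]
 [  80.23  -28.16  -47.63]
 [  80.01   31.31  -47.69]]
[[ 10.59 -37.53 -55.19]
 [ 10.29  41.23 -55.26]]
[ 80.11  -0.7  -73.2 ]
```

Emit:
drive_tool(rows=[0,-0.1,-37,0,0,-0.2,0,10,-0.2,-70,0,0,-0.2,0,20,-0.2,-73.8,0,0,-0.2,0,34,-0.2,-73.8,0,0,-0.2,0,34,-0.2,-73.8,0,0,-0.2,0], newtons=120)

```text
clock: 13.45
eef_pos: [525.7, -59.7, 105.2]
tcp_rot: [-1.566, 1.564, -1.722]
contact_force: [-0.2, 0.5, -1.2]
opening: 0.328
```

```bash
python3 - <<'E'
from h import *
from rig import r,grab_frame
s=r.sense();print(s["contact_force"],s["wrist_torque"],s["clock"],s["eef_pos"],s["opening"],rel(s,(525.5,-60.5,98),81))
im=grab_frame("wrist"); cv2.imwrite(f"pics/w10.png",im[:,:,::-1])
im=grab_frame("scene"); cv2.imwrite(f"pics/s10.png",cv2.resize(im[100:260,200:360,::-1],None,fx=3.7,fy=3.7,interpolation=cv2.INTER_CUBIC))
E
```

```text
[-0.2   0.48 -1.2 ] [ 0.01  0.02 -0.06] 13.45 [525.69 -59.75 105.18] 0.3284348565617333 (array([ 7.19, -0.72, -0.07]), array([0.06, 0.  , 0.41]), np.float64(81.063993064231))
```

View pics/s10.png

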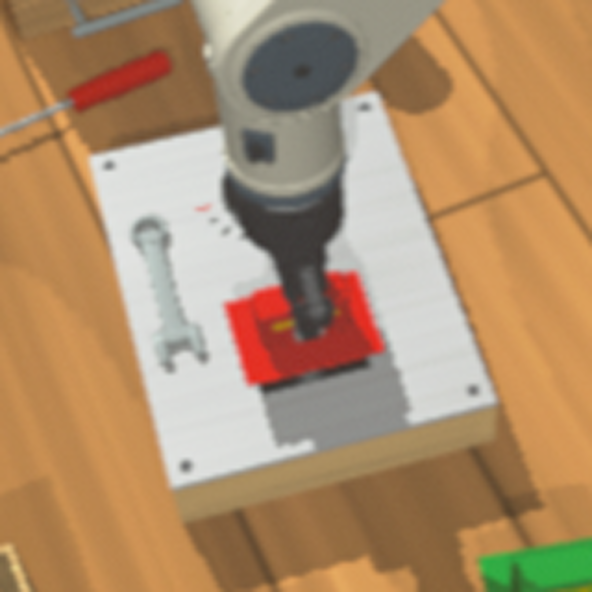

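View pics/w10.png

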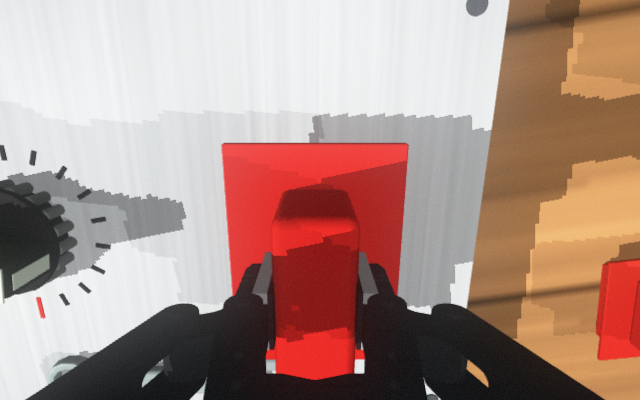

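Emit:
drive_tool(rows=[4,-0.3,0,0,0,0.4,0,7,-0.3,0,0,0,0.4,0,9,-0.3,0,0,0,0.4,0,11,-0.3,0,0,0,0.4,0,13,-0.3,0,0,0,0.4,0,13,-0.3,0,0,0,0.4,0])

```text
clock: 14.3
eef_pos: [526.1, -60.2, 92.8]
tcp_rot: [-0.309, 1.57, -0.465]
contact_force: [0.1, 1.3, -1.7]
opening: 0.337
```

```bash
python3 - <<'E'
from h import *
from rig import r,grab_frame
s=r.sense();print(s["contact_force"],s["wrist_torque"],s["clock"],s["eef_pos"],s["opening"],rel(s,(525.5,-60.5,98),81))
E
```

```text
[ 0.08  1.31 -1.74] [0.02 0.04 0.01] 14.3 [526.07 -60.19  92.82] 0.33655474847757566 (array([-5.18, -0.39, -0.51]), array([0.07, 0.05, 0.01]), np.float64(81.06652905096743))
```

No contact force with the foot 6 mm inside the throat. I keep pressing.

Emit:
drive_tool(rows=[2.5,0,0,0,0,0,0,5,0,0,0,0,0,0,7.5,0,0,0,0,0,0,10,0,0,0,0,0,0,12,0,0,0,0,0,0,14,0,0,0,0,0,0,14,0,0,0,0,0,0])

```text
clock: 15.18
eef_pos: [526.0, -60.2, 78.8]
tcp_rot: [-0.315, 1.57, -0.471]
contact_force: [-2.0, 0.4, 3.7]
opening: 0.334
```

```bash
python3 - <<'E'
from h import *
from rig import r,grab_frame
s=r.sense();print(s["contact_force"],s["wrist_torque"],s["clock"],s["eef_pos"],s["opening"],rel(s,(525.5,-60.5,98),81))
E
```

```text
[-2.02  0.4   3.67] [ 0.06  0.33 -0.01] 15.175 [526.01 -60.16  78.76] 0.3339860528537918 (array([-19.24,  -0.42,  -0.44]), array([0.07, 0.04, 0.01]), np.float64(81.06503117387203))
```

Emit:
drive_tool(rows=[2,0,0,0,0,0,0,3.5,0,0,0,0,0,0,5,0,0,0,0,0,0,6,0,0,0,0,0,0,6,0,0,0,0,0,0])

```text
clock: 15.8
eef_pos: [526.1, -60.2, 74.4]
tcp_rot: [-0.214, 1.57, -0.37]
contact_force: [-9.3, 0.7, 25.8]
opening: 0.335
```

```bash
python3 - <<'E'
from h import *
from rig import r,grab_frame
s=r.sense();print(s["contact_force"],s["wrist_torque"],s["clock"],s["eef_pos"],s["opening"],rel(s,(525.5,-60.5,98),81))
im=grab_frame("wrist"); cv2.imwrite(f"pics/w11.png",im[:,:,::-1])
im=grab_frame("scene"); cv2.imwrite(f"pics/s11.png",cv2.resize(im[100:260,200:360,::-1],None,fx=3.7,fy=3.7,interpolation=cv2.INTER_CUBIC))
E
```

```text
[-9.29  0.67 25.77] [0.4  1.29 0.05] 15.8 [526.08 -60.22  74.36] 0.334569486904996 (array([-23.64,  -0.37,  -0.51]), array([0.06, 0.05, 0.01]), np.float64(81.05586582476103))
```

View pics/s11.png

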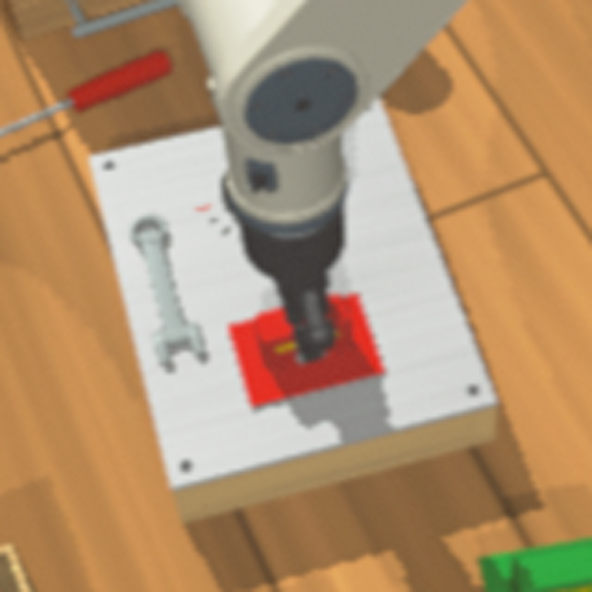

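View pics/w11.png

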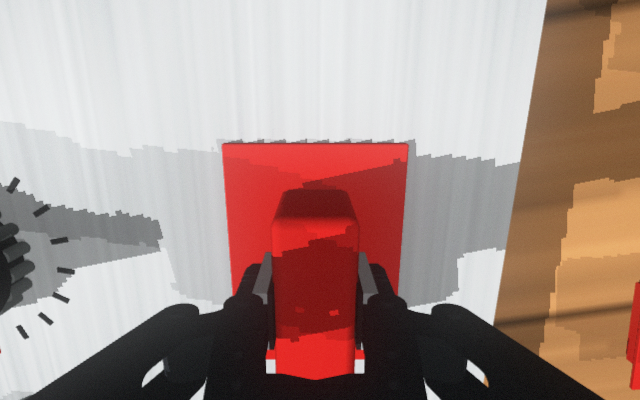

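Emit:
drive_tool(rows=[1.5,0,-0.5,0,0,0,0,2,0,-0.8,0,0,0,0,2,0,-0.8,0,0,0,0])

```text
clock: 16.27
eef_pos: [526.1, -60.3, 74.4]
tcp_rot: [-0.031, 1.568, -0.188]
contact_force: [-7.6, -0.2, 28.3]
opening: 0.342
```

```bash
python3 - <<'E'
from h import *
from rig import r,grab_frame
s=r.sense();print(s["contact_force"],s["wrist_torque"],s["clock"],s["eef_pos"],s["opening"],rel(s,(525.5,-60.5,98),81))
E
```

```text
[-7.62 -0.19 28.32] [0.41 1.16 0.09] 16.275 [526.1  -60.26  74.36] 0.3418480490722282 (array([-23.64,  -0.33,  -0.49]), array([0.05, 0.15, 0.  ]), np.float64(81.04879222219057))
```

It has bottomed at TCP z 74.4, where I predicted home at 74.7. Next is a gentle tug test to check the tabs.

Emit:
drive_tool(rows=[-1,0,0,0,0,0,0,-2,0,0,0,0,0,0,-2.5,0,0,0,0,0,0,-2.5,0,0,0,0,0,0])

```text
clock: 16.77
eef_pos: [526.2, -60.3, 76.2]
tcp_rot: [-0.038, 1.568, -0.195]
contact_force: [4.0, -0.5, -11.6]
opening: 0.337
```

```bash
python3 - <<'E'
from h import *
from rig import r,grab_frame
s=r.sense();print(s["contact_force"],s["wrist_torque"],s["clock"],s["eef_pos"],s["opening"],rel(s,(525.5,-60.5,98),81))
E
```

```text
[  4.01  -0.48 -11.58] [-0.1  -0.69  0.04] 16.775 [526.2  -60.25  76.22] 0.33702283005061545 (array([-21.78,  -0.35,  -0.6 ]), array([0.05, 0.15, 0.01]), np.float64(81.05288952249307))
```

The guard lifts only about 1.8 mm, the expected play, then resists at 11.6 N, so it is latched. I'll press it down again and release.

Emit:
drive_tool(rows=[1.5,0,0,0,0,0,0,3,0,0,0,0,0,0,3.8,0,0,0,0,0,0,3.8,0,0,0,0,0,0])

```text
clock: 17.27
eef_pos: [525.9, -60.3, 74.4]
tcp_rot: [-0.04, 1.569, -0.196]
contact_force: [-8.0, -0.1, 24.3]
opening: 0.338
```

Emit:
drive_tool(rows=[0,0,0,0,0,0,60,0,0,0,0,0,0,60,0,0,0,0,0,0,60,-30,0,0,0,0,0,60,-80,0,0,0,0,0,60,-110,0,0,0,0,0,60,-110,0,0,0,0,0,60])

```text
clock: 18.15
eef_pos: [527.2, -60.4, 186.5]
tcp_rot: [0.012, 1.564, -0.145]
contact_force: [-0.2, 0.0, 0.0]
opening: 0.597
```

```bash
python3 - <<'E'
from h import *
from rig import r,grab_frame
s=r.sense();print(s["contact_force"],s["wrist_torque"],s["clock"],s["eef_pos"],s["opening"],rel(s,(525.5,-60.5,98),81))
im=grab_frame("wrist"); cv2.imwrite(f"pics/w12.png",im[:,:,::-1])
np.save("T12.npy",wpose(s))
E
```

```text
[-0.19  0.01  0.03] [-0.03 -0.05  0.05] 18.15 [527.22 -60.39 186.52] 0.5973753189291456 (array([88.51, -0.38, -2.26]), array([ 0.05,  0.37, -0.  ]), np.float64(81.04859580610903))
```

View pics/w12.png

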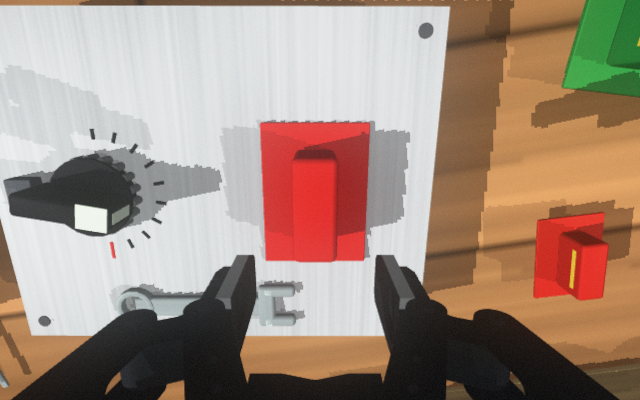

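```bash
python3 - <<'E'
from h import *
im=cv2.imread("pics/w12.png"); cv2.imwrite("pics/w12c.png",cv2.resize(im[110:270,240:400],None,fx=4,fy=4,interpolation=cv2.INTER_CUBIC))
E
```

```text
(no output)
```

View pics/w12c.png

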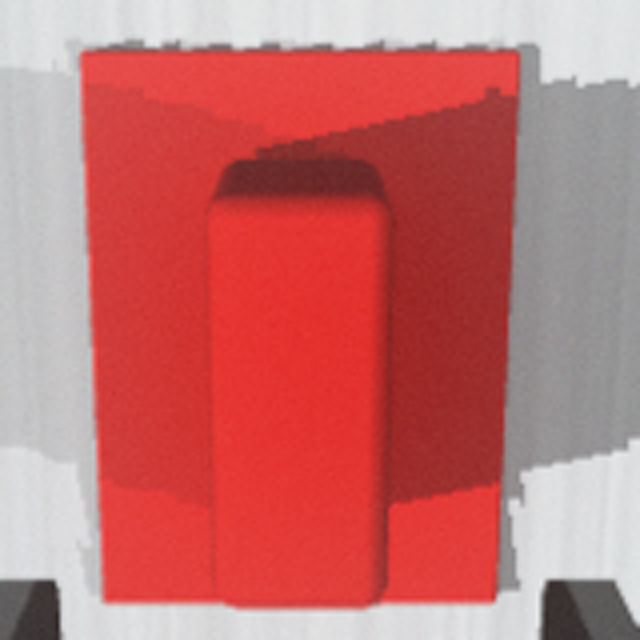

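Emit:
drive_tool(rows=[-15,45,0,0,0,0,60,-30,95,0,0,0,0,60,-30,150,0,0,0,0,60,-30,200,0,0,0,0,60,-30,250,0,0,0,0,60,-30,300,0,0,0,0,60,-30,300,0,0,0,0,60])

```text
clock: 19.08
eef_pos: [572.1, 238.9, 212.6]
tcp_rot: [-0.409, 1.569, -0.562]
contact_force: [-0.0, -0.4, -0.4]
opening: 0.602
```

```bash
python3 - <<'E'
from h import *
from rig import r,grab_frame
for n,(a,b,c,d) in {"scene":(110,250,210,350),"top":(140,255,300,430)}.items():
  im=grab_frame(n)[:,:,::-1]; cv2.imwrite(f"pics/{n}13.png",im); cv2.imwrite(f"pics/{n}13c.png",cv2.resize(im[a:b,c:d],None,fx=4.3,fy=4.3,interpolation=cv2.INTER_CUBIC))
E
```

```text
(no output)
```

View pics/scene13c.png

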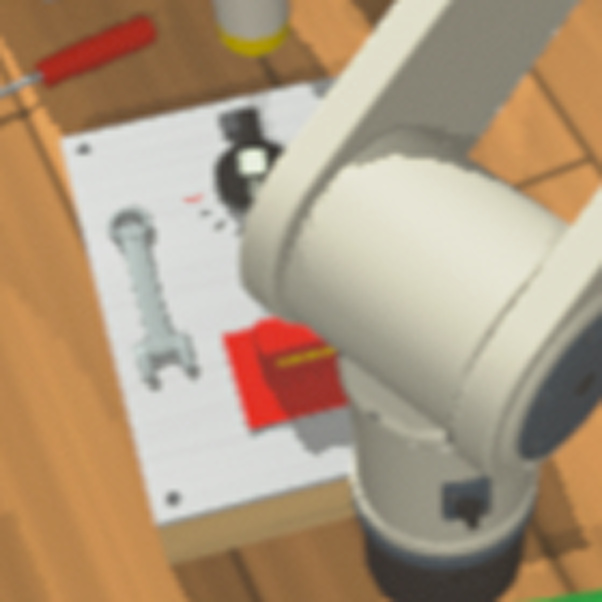

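View pics/top13c.png

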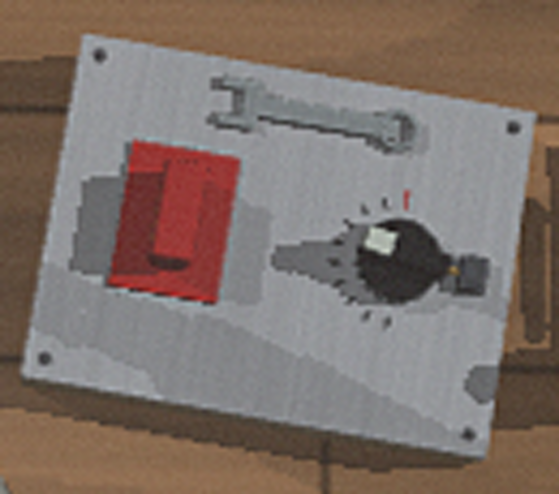

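View pics/scene13.png

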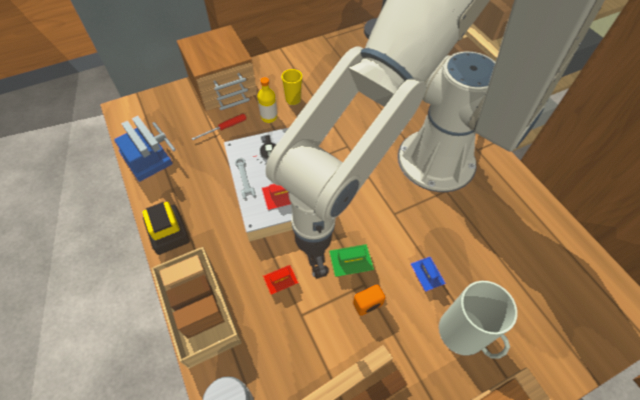

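```bash
python3 - <<'E'
from h import *
T=np.load("T12.npy")
uv=crop([(81,51),(519,51),(497,602),(103,602)],4,(240,110))
for z in (62,64,66,68):
  p=ray("wrist",uv,z,T); print(z,[round(float(np.linalg.norm(p[i]-p[j])),1) for i,j in ((0,1),(2,3),(1,2),(3,0))])
p=ray("wrist",uv,64,T);t,th,e=fit(p,[(-55,-40),(-55,40),(55,40),(55,-40)]);print(t,np.degrees(th),e)
s=4.3
g=ray("top",crop([(133,141),(241,156),(216,304),(107,286)],s,(300,140)),64);print("top guard",fit(g,[(55,40),(55,-40),(-55,-40),(-55,40)]))
R=np.array([[np.cos(-.157),-np.sin(-.157)],[np.sin(-.157),np.cos(-.157)]])
d=np.array([498.3,-223.6]);pm=ray("top",crop([(380,240)],s,(300,140)),111)[0,:2];v=(pm-d)@R;print(v,np.degrees(np.arctan2(v[1],v[0])))
E
```

```text
62 [79.7, 80.4, 109.9, 109.8]
64 [79.1, 79.8, 109.0, 109.0]
66 [78.5, 79.2, 108.2, 108.2]
68 [77.9, 78.6, 107.4, 107.4]
[526.02 -58.51] -8.936279210709717 [0.68 0.68 0.49 0.5 ]
top guard (array([525.25, -60.64]), np.float64(-0.1518184736182196), array([1.02, 1.6 , 0.48, 0.77]))
[ 3.86 21.25] 79.71580921629054
```

```bash
python3 - <<'E'
from rig import sign_off
print(sign_off())
E
```

```text
the job is handed in; nothing more can be done
None
```

I did the job in the order asked and handed it in at about 19 s of the 61 s allowed.

- **Dial:** I turned it clockwise until the pointer sat on the red line and the torque rose to 1.7 N m. I then turned it back 80° and let go. After release, the wrist view showed the pointer on the fourth line, and the top view measured 79.7° against the 80° wanted.
- **Guard:** I pressed the larger red guard into the throat until it bottomed. The tool was then at z 74.4 mm, against the 74.7 mm I predicted for home, with about 26–28 N on it.
- **Tabs:** I tugged the guard and it lifted about 1.8 mm, roughly the expected play, then resisted at 11.6 N, so it is latched. I then pressed it down again and let go.
- **Final look:** The flange measured within about 2 mm of lying on the plate. Its centre was within about 1 mm of the throat centre in the top view. The spanner and the other bystanders I could see had not moved.

Some things I could not confirm:
- **Both tabs:** I could not see the tabs under the plate. That both snapped out is inferred from the flange bottoming flat and the tug. The tug also showed a 0.7 N m moment that I did not explain.
- **Side load:** Pressing showed 8–9 N of sideways force.
- **Camera bias:** The wrist camera read about 2 mm off in tool y, which I corrected by measuring the guard and the throat in the same view.

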